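Move the sample carriage to the red filter and lock it

TASK

Squeeze the orange release lever on the light bench's carriage, slide the carriage along its track until its test tube stands in front of the red filter, and let go so that the brass locking pin clicks fully into the notch there. The notch lies a little beyond the filter's middle, so feel for it and never force the pin; keep the test tube standing in its holder and leave the other things on the bench alone.

Things in the scene. Friction and masses are not known exactly. Their poses are not given: they have to be found in the camera images.
- track: Light bench: grey base plate 100 x 420 x 12 mm fixed on the bench, aluminium rail along its own y; the carriage runs along this y. Origin: under the middle of the base; z up. All x and y directions below are the track's.
- home_notch (a point): Middle of the home notch's mouth, 56 mm up, on the fixed track. Along the track a notched steel strip (16 mm thick in x, top 66 mm, by the home notch blue and 68 mm) faces -x. Notches are 10 mm wide: home, and three stations nominally 70, 120 and 170 mm further along +y; but the station strip was clamped up to 13 mm too far along +y, so only feel tells where a notch really is.
- grip_mid (a point): Point midway between the outer faces of the carriage's black grip post (-x side, rigid, 10 mm thick, 36 mm wide in y) and its orange lever (+x side), 100 mm above the bench, 25 mm under their tops; moves with the carriage. Outer faces 48 mm apart along x when let go. Pinch from above, closing along x. Filters stand 80 mm or more to the +x side and are 96 mm high.
- carriage (a joint): Travel of the carriage along the track's +y from the home notch, m. 0 at home; stops at -0.006 and 0.2. Sliding friction about 1.2 N.
- lever (a joint): Angle of the orange release lever (8 mm thick, 30 mm wide plate, pivot along y 22 mm above the bench), rad. 0: let go, pin fully in a notch. Grows as it is squeezed towards the rigid post, stop at 0.19. At 100 mm height the fingers are then 33 mm apart, 39 mm with the pin on the strip; only the lever gives, so the pinch's middle shifts to -x. Spring there: 5.4 N let go, 7 N at the stop.
- latch_pin: Brass locking pin, 8 mm diameter, on the lever 34 mm above its pivot, pointing +x; origin 4 mm from its tip. Goes 4 mm into a notch, with 2 mm play along y. Clear of the strip above lever angle 0.12; rests on the strip between notches at about 0.12. Pinching with just 4 N lets it ride on the strip and drop into the next notch. Over 25 N on it damages it.
- tube_seat (a point): Centre of the inner floor of the wooden tube holder on the carriage, 46 mm above the bench, 58 mm to the -y side of grip_mid along the track and 11 mm to its -x side.
- tube: Loose glass test tube, 18 mm diameter, 75 mm long, standing in the carriage's holder (36 mm high, 20 mm bore), its top 121 mm above the bench. Origin: centre of its underside.
- filter_red: Red filter in a black stand, 34 mm wide (y), 96 mm high, fixed behind the strip, parallel to the track. Origin: centre of its underside. At its station's nominal place the tube seat has the same track y as this origin, within 2 mm. The three filters may stand in any order.
- filter_green: Green filter, otherwise as the red one, at another station.
- filter_blue: Blue filter, otherwise as the red one, at another station.
- tube_rack: Loose wooden test tube rack with four tubes, 45 x 170 mm, 105 mm high, on the robot's side of the track. Origin: centre of its underside. Leave it alone.
- dropper: Loose amber bottle, 36 mm diameter, 85 mm high. Origin: centre of its underside. Leave it alone.
- cup: Loose white plastic cup, 68 mm diameter, 75 mm high, beyond the track. Origin: centre of its underside. Leave it alone.
Things that resemble listed ones, but are neither listed nor needed, are in the scene too. There is more than one size of the tube; the job needs the largest.

How it is judged:
On the way, in this order (a step that is already met when the one before it is completed fails the run):
1. the release lever is squeezed with the carriage still at home, freeing the pin (value of joint lever above 0.125 rad and value of joint carriage below 0.02 m), for 0.1 s.
2. the carriage comes near the red filter with the lever still held (value of joint lever above 0.08 rad and y of tube_seat in the frame of filter_red between -0.025 and 0.025 m), for 0.05 s.
At the end, for the whole second after the job is handed in: The carriage is at rest and locked in the notch at the red filter: lever back within 0.035 rad of its let-go position (only possible with the pin in a notch), tube seat within 20 mm of the red filter's middle along the track, the tube still standing in its holder (within 12 mm, tilt under 0.3 rad) (value of joint lever below 0.035 rad and y of tube_seat in the frame of filter_red between -0.02 and 0.02 m and velocity of joint carriage between -0.005 and 0.005 m/s and distance between tube and tube_seat below 0.012 m and angle between tube's own z axis and vertical below 0.3 rad); the robot touches nothing.
It fails at once if the locking pin is forced (more than 25 N on it) (contact force between latch_pin and anything else above 25 N).
It fails at once if the test tube leaves its holder or tips (distance between tube and tube_seat above 0.02 m or angle between tube's own z axis and vertical above 0.5 rad).
It fails at once if a bystander is pushed away (more than 15 mm) (distance of any of tube_rack, dropper, cup from where it was at the start of the episode above 0.015 m).
It also fails if it takes over 48 s, if anything falls off the work surface, if the arm or the gripper's body presses on something with over 40 N, if the wrist force passes 120 N, or if a joint passes its speed limit or range.

ROBOT

A 6-joint arm with a two-finger parallel gripper is mounted at the origin on the work surface. World frame = base frame: x ahead of the robot, y to its left, z up, the work surface at z = 0. Lengths are in m, angles in rad, forces in N, time in s.
With the tool pointing down it reaches from about 0.325 to 0.775 m from the base axis. Payload 5.5 kg.
Tool frame: the origin (TCP) lies midway between the tips of the shut fingers; the grasp point (between the pads) lies 19 mm behind it; z points along the fingers, y is the line along which they close (so a half turn about z gives the same grasp; the last joint's range is limited). The gripper opens to 88 mm and grips with 3 to 60 N. Pads are 20 mm wide; open, the fingers measure 115 mm over their backs; the gripper's body (75 mm by 178 mm) begins 61 mm behind the grasp point.
Start: joints at [1.078, 0.091, 1.231, -0, 1.82, -0.057], TCP at [0.253, 0.544, 0.223] pointing down, gripper open.
Joint ranges: [-2.87, 2.87], [-0.86, 2.18], [0.17, 2.46], [-1.51, 4.65], [0.06, 2.69], [-2.65, 2.65]. Speed limits (rad/s): [2.57, 2.57, 3.01, 3.14, 3.14, 3.14].

INTERFACE

Orientations are given as a rotation vector (axis times angle).
In Python, from station import get_obs, read_camera, camera_params, job_done gives the robot as it stands.
- The arm moves only by the shell command python3 -m pendant 'ROWS' [FORCE]. ROWS is text: rows parted by semicolons, each of 5 numbers parted by spaces: the closure, from -1 (fully open) to 1 (shut), then the shift along the tool's x, y, z as a fraction of full scale, then the turn about the tool's z as a fraction of full scale. In form: jaw dx dy dz turn; .... A call has 1 to 5 rows; each row is the pose to reach, as a shift and turn from the pose commanded when the call began, along the tool's axes at that moment; what a row does not reach only later rows make up. Full scale, the value 1, is 1 m for a shift and 1.5 rad for a turn. A row lasts 1/12 s, in which the tool goes at most 41.7 mm and 7.16 degrees, less where a joint would pass 70% of its speed; a pose out of reach is approached as far as the arm can. A call with a number of a shift or a turn outside -1 to 1 is refused whole. A call with a gripper value outside its range is refused whole. The fingers move at their own pace and stop on an object; FORCE is the grip in N (left out, the last holds). Time passes only in rows, so rows that repeat a pose let the fingers close. It gives the time, the measured TCP pose, the force, the opening and the grip force at its end, in the units of the state.
- get_obs(): the state, without advancing time (a new reading comes with each control period).
- read_camera(name): name is "side" or "top" or "wrist"; returns the picture (480x640x3 uint8, red, green, blue); there is no depth.
- camera_params(name): a dict with "intrinsics" (3x3 intrinsics, pixels), "k1" (the pictures are not rectified: a ray, as slopes to the right and down, at radius r is drawn at 1 + k1 r^2 times it, then the intrinsics apply), "xyz" and "rotation" of the camera in the world. Camera axes: x right, y down, z forward; pixel columns grow to the right and rows downward; lengths in m; the calibration is good to about 2 mm. A picture is of the moment at which its call begins: read the wrist's pose just before it. camera_params takes no time and is no camera call; for the wrist camera it gives the pose at the moment of the call.
- job_done(): hands the job in; it is judged then, once.
The state is a dict: "t": time; "joints": joint angles; "qvel": joint speeds; "joint_efforts": joint torques, N m; "eef_pos": TCP position; "tool_rot": TCP orientation; "wrist_force": force on the tool from outside, world axes, zero at the start; "torque": the same for the moment, N m; "gripper_width": finger opening in m; "gripper_force": force on a finger pad.
Only numpy, scipy, OpenCV 4.12 (cv2) and the standard library are available. Lean on these libraries where they do the work, as an engineer would, in place of code of your own. Each camera call takes 0.05 s, during which the arm holds its last target. There are 200 camera calls.

## Working session

There is one attempt and no reset: what is moved stays moved. The work goes in short steps, Python scripts to look and compute and a shell command to move; the robot and the scene stay as the last step left them, time stands still between calls to the robot, and variables do not carry over. Pictures are saved under pics/ and viewed, at most 10 in all, crops included, and the job is handed in when it is done.

```bash
mkdir -p pics
python3 - <<'E'
from station import *
import cv2
print(get_obs())
for n in ("top","side"):
    im=read_camera(n); cv2.imwrite(f"pics/{n}0.png",im[:,:,::-1]); print(n,camera_params(n))
print(camera_params("wrist"))
E
```

```text
{'t': 0.0, 'joints': array([ 1.07828825e+00,  9.18860854e-02,  1.23187558e+00,  3.76940632e-07,
        1.81978159e+00, -5.66926394e-02]), 'qvel': array([-0.00228313,  0.00050395, -0.00080558,  0.00055956, -0.00083558,
        0.00043195]), 'joint_efforts': array([-5.96625996e-04, -4.46444249e+01, -4.06446683e+01,  6.97868457e-02,
        2.93448055e-02, -1.22803367e-04]), 'eef_pos': array([0.25315077, 0.54366232, 0.22149639]), 'tool_rot': array([-6.7905755e-01, -3.0667819e+00,  2.9485593e-03]), 'wrist_force': array([-0.38861906,  0.73284387,  0.50517734]), 'torque': array([-0.01315856, -0.02413357, -0.00464637]), 'gripper_force': 0.0, 'gripper_width': 0.08751984316381654}
top {'intrinsics': array([[469.09211709,   0.        , 321.60552815],
       [  0.        , 469.09211709, 235.87161363],
       [  0.        ,   0.        ,   1.        ]]), 'k1': -0.05862684083953026, 'xyz': array([ 0.47968926, -0.01915813,  0.91502669]), 'rotation': array([-2.18440805,  2.1460515 , -0.13190478])}
side {'intrinsics': array([[582.69309549,   0.        , 332.81556522],
       [  0.        , 582.69309549, 232.48596241],
       [  0.        ,   0.        ,   1.        ]]), 'k1': 0.05617832039301419, 'xyz': array([ 0.3159734 , -0.66117301,  0.75871939]), 'rotation': array([-2.3154481 ,  0.44276523, -0.18367125])}
{'intrinsics': array([[374.92036954,   0.        , 320.96371246],
       [  0.        , 374.92036954, 245.77845936],
       [  0.        ,   0.        ,   1.        ]]), 'k1': -0.012255589595901816, 'xyz': array([0.18700145, 0.57492637, 0.38397853]), 'rotation': array([2.45130579, 1.56400562, 0.20757607])}
```

View pics/top0.png

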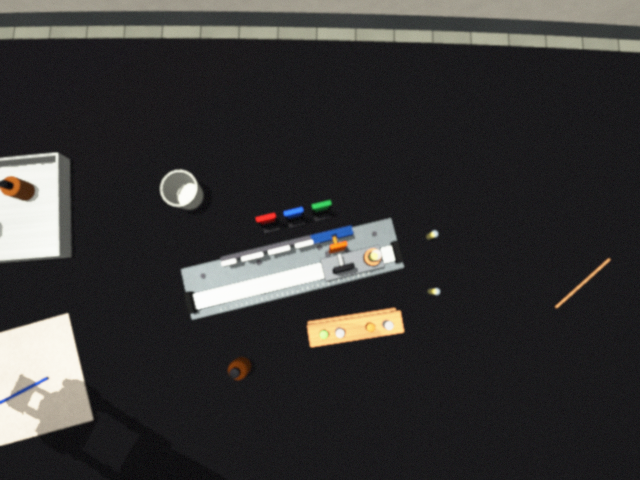

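View pics/side0.png

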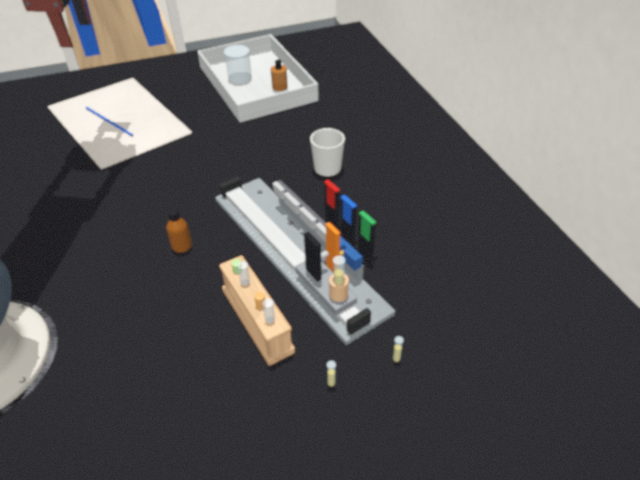

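Candidates: the orange lever at top (338,246) / side (333,245), chosen because it stands on the carriage opposite the black post at (344,268). Lookalikes are the wooden holder (373,257), the rack's orange cap (370,327), the orange pencil (583,283) and the amber bottles (238,369) and (17,188). The red filter is at top (266,217), furthest along +y. The blue (294,212) and green (321,205) filters and the blue strip (333,236) are not the target.

```bash
cat > h.py <<'E'
import numpy as np, cv2
from scipy.spatial.transform import Rotation as R
from station import *
def ray(p,uv):
    K=p["intrinsics"]; d=np.array([(uv[0]-K[0,2])/K[0,0],(uv[1]-K[1,2])/K[1,1]]); s=d.copy()
    for _ in range(10): s=d/(1+p["k1"]*(s@s))
    return p["xyz"], R.from_rotvec(p["rotation"]).as_matrix()@np.r_[s,1]
def onz(p,uv,z):
    o,v=ray(p,uv); return o+v*(z-o[2])/v[2]
def two(p,a,q,b):
    o,v=ray(p,a);c,w=ray(q,b)
    t=np.linalg.lstsq(np.c_[v,-w],c-o,rcond=None)[0]; A=o+v*t[0];B=c+w*t[1]
    return (A+B)/2, np.linalg.norm(A-B)
def blobs(im,lo,hi,amin=15):
    m=cv2.inRange(cv2.cvtColor(im,cv2.COLOR_RGB2HSV),lo,hi)
    n,_,s,c=cv2.connectedComponentsWithStats(m)
    return [(c[i].round(1),s[i]) for i in range(1,n) if s[i,4]>=amin]
E
python3 - <<'E'
from h import *
p=camera_params("top"); im=cv2.imread("pics/top0.png")[:,:,::-1].copy()
g=cv2.cvtColor(im,cv2.COLOR_RGB2GRAY)
m=(g>75).astype(np.uint8); m[:200]=0;m[325:]=0;m[:,:175]=0;m[:,415:]=0
m=cv2.morphologyEx(m,cv2.MORPH_OPEN,np.ones((5,5)))
n,l,s,c=cv2.connectedComponentsWithStats(m); i=1+np.argmax(s[1:,4])
ct=max(cv2.findContours((l==i).astype(np.uint8),cv2.RETR_EXTERNAL,cv2.CHAIN_APPROX_NONE)[0],key=len)[:,0]
W=np.array([onz(p,u,.012)[:2] for u in ct],np.float32)
rect=cv2.minAreaRect(W*1000);print(rect,cv2.boxPoints(rect).round())
for u in [(182,268),(391,219),(403,265),(192,318)]: print(u,onz(p,u,.012).round(4))
for nm,lo,hi in [("red",(0,190,110),(4,255,255)),("red2",(172,150,110),(180,255,255)),("or",(5,190,150),(14,255,255)),("blue",(100,120,60),(125,255,255)),("green",(45,120,60),(80,255,255))]:
    for cc,st in blobs(im,lo,hi): print(nm,cc,st,onz(p,cc,.096).round(4),onz(p,cc,.125).round(4))
c=cv2.resize(im[190:330,170:420],None,fx=3,fy=3,interpolation=cv2.INTER_CUBIC);cv2.imwrite("pics/crop1.png",c[:,:,::-1])
E
```

```text
((522.6362915039062, 31.9854736328125), (106.19149780273438, 421.97625732421875), 14.842508316040039) [[ 417.  222.]
 [ 525. -186.]
 [ 628. -158.]
 [ 520.  250.]]
(182, 268) [0.5168 0.2438 0.012 ]
(391, 219) [ 0.6196 -0.1591  0.012 ]
(403, 265) [ 0.5303 -0.1824  0.012 ]
(192, 318) [0.4219 0.2201 0.012 ]
red [265.3 217.3] [255 213  21  10 133] [0.6055 0.0761 0.096 ] [0.6011 0.0728 0.125 ]
or [ 12.5 186.5] [  2 178  18  17 147] [0.6546 0.5404 0.096 ] [0.6484 0.5206 0.125 ]
or [337.6 247.3] [330 245  16   5  31] [ 0.5547 -0.0522  0.096 ] [ 0.552  -0.0511  0.125 ]
blue [293.2 211.5] [282 206  23  12 191] [0.6168 0.0271 0.096 ] [0.6119 0.0255 0.125 ]
blue [331.9 233.7] [311 225  42  18 416] [ 0.5785 -0.0419  0.096 ] [ 0.575  -0.0411  0.125 ]
blue [ 23.2 390. ] [  0 378  47  25 104] [0.2952 0.4903 0.096 ] [0.3017 0.4723 0.125 ]
green [321.2 204.6] [311 199  21  12 168] [ 0.6301 -0.0222  0.096 ] [ 0.6248 -0.0221  0.125 ]
```

View pics/crop1.png

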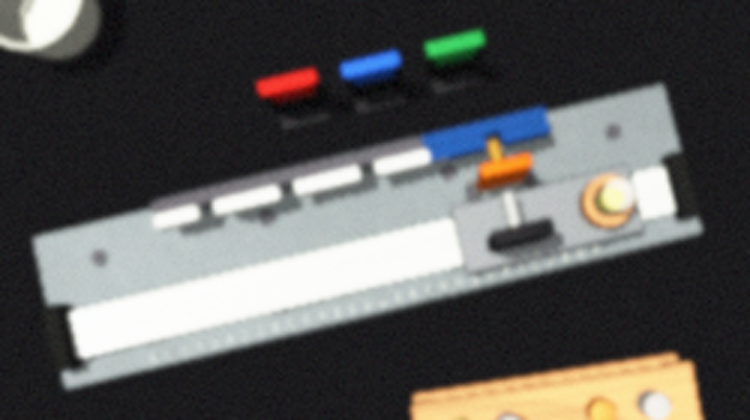

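The crop confirms the orange lever plate at crop (505,165), facing the black post at (521,238). The tube in its holder is at (612,193), the red filter at (288,83), and the three notches show as gaps in the strip.

Run:
```python
from h import *
p=camera_params("top"); q=camera_params("side")
th=np.radians(14.6); X=np.array([np.cos(th),np.sin(th),0]);Y=np.array([-np.sin(th),np.cos(th),0])
C=np.array([.5226,.032,0])
def tr(n,w): w=np.asarray(w); print(n,w.round(4),"track",((w-C)@X).round(4),((w-C)@Y).round(4))
tr("lever top",onz(p,(338.3,244),.125))
tr("post top",onz(p,(344,268.5),.125))
tr("tube top",onz(p,(375,254.3),.121))
tr("holder",onz(p,(373,257),.082))
for n,u in [("r",(266,215.5)),("b",(293.5,210)),("g",(321.2,203))]: tr(n,onz(p,u,.096))
for n,a,b in [("lever2",(338.3,244),(333,227)),("post2",(344,268.5),(312,235)),("tube2",(375,254.3),(339.5,260)),("red2",(266,215.5),(331,184))]:
    w,e=two(p,a,q,b); tr(n,w); print("  gap",e)
o=get_obs(); M=R.from_rotvec(o["tool_rot"]).as_matrix(); print(M.round(3))
```

```text
lever top [ 0.5576 -0.0522  0.125 ] track 0.0127 -0.0903
post top [ 0.5164 -0.0623  0.125 ] track -0.0298 -0.0897
tube top [ 0.5416 -0.115   0.121 ] track -0.0187 -0.147
holder [ 0.5397 -0.1161  0.082 ] track -0.0208 -0.1477
r [0.6088 0.075  0.096 ] track 0.0942 0.0199
b [0.6195 0.0267 0.096 ] track 0.0924 -0.0296
g [ 0.633  -0.0221  0.096 ] track 0.0932 -0.0802
lever2 [ 0.5574 -0.0521  0.1239] track 0.0125 -0.0902
  gap 0.0006701469015978835
post2 [ 0.5173 -0.0623  0.1302] track -0.0289 -0.09
  gap 0.0023127596789386195
tube2 [ 0.5421 -0.1155  0.1176] track -0.0183 -0.1476
  gap 0.0005503964298225681
red2 [0.6063 0.0754 0.0976] track 0.0919 0.0209
  gap 0.004583120494573357
[[-0.907  0.422 -0.001]
 [ 0.422  0.907 -0.002]
 [ 0.    -0.002 -1.   ]]
```

```bash
python3 -m pendant '-1 -0.505 -0.429 0 0; -1 -0.505 -0.429 0 0; -1 -0.505 -0.429 0 0; -1 -0.505 -0.429 0 0; -1 -0.505 -0.429 0 0' 10
python3 -c "
from station import *
o=get_obs();print(o['eef_pos'],o['tool_rot'])"
```

```text
t: 0.52
eef_pos: [0.3404, 0.3528, 0.222]
tool_rot: [-0.678, -3.067, 0.001]
wrist_force: [1.3, 0.5, -0.5]
gripper_width: 0.0879
gripper_force: 0.0
[0.34041858 0.35281392 0.22201283] [-6.77969572e-01 -3.06715903e+00  1.19926366e-03]
```

```bash
python3 -m pendant '-1 -0.347 -0.294 0 0; -1 -0.347 -0.294 0 0; -1 -0.347 -0.294 0 0; -1 -0.347 -0.294 0 0; -1 -0.347 -0.294 0 0'
python3 -m pendant '-1 -0.188 -0.160 0 0.587; -1 -0.188 -0.160 0 0.587; -1 -0.188 -0.160 0 0.587; -1 -0.188 -0.160 0 0.587; -1 -0.188 -0.160 0 0.587'
```

```text
t: 0.93
eef_pos: [0.4277, 0.1635, 0.2224]
tool_rot: [-0.679, -3.067, 0.0]
wrist_force: [1.1, 0.3, 0.4]
gripper_width: 0.0875
gripper_force: 0.0
t: 1.35
eef_pos: [0.5146, -0.0261, 0.2223]
tool_rot: [-1.598, -2.705, 0.0]
wrist_force: [0.4, 0.5, 0.7]
gripper_width: 0.0877
gripper_force: 0.0
```

```bash
python3 -m pendant '-1 -0.033 -0.001 0 0.17; -1 -0.033 -0.001 0 0.17; -1 -0.033 -0.001 0 0.17; -1 -0.033 -0.001 0 0.17'
python3 - <<'E'
from h import *
o=get_obs();p=camera_params("wrist");im=read_camera("wrist");cv2.imwrite("pics/w1.png",im[:,:,::-1])
print(o["eef_pos"],o["tool_rot"],p["xyz"],p["rotation"])
E
```

```text
t: 1.68
eef_pos: [0.5294, -0.0533, 0.222]
tool_rot: [-1.917, -2.487, 0.001]
wrist_force: [0.6, 0.3, 0.2]
gripper_width: 0.0878
gripper_force: 0.0
[ 0.52938251 -0.05328938  0.222046  ] [-1.91674712e+00 -2.48745891e+00  5.19548323e-04] [0.51026344 0.01689481 0.38446468] [2.85238087 0.37062348 0.04811909]
```

View pics/w1.png

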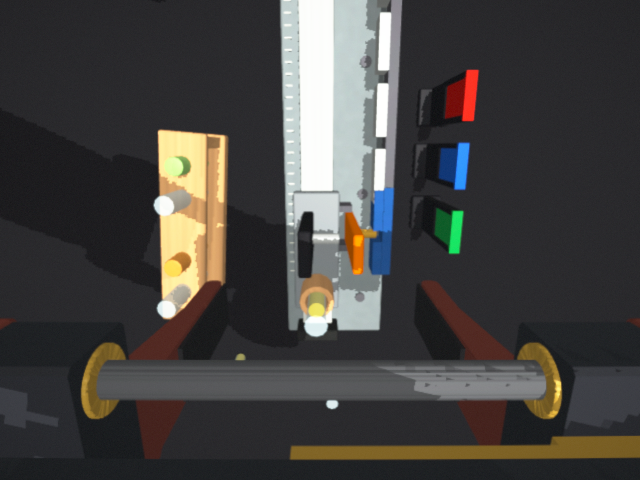

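The wrist view shows the orange lever at (354,243), the black post at (306,244), the tube top at (316,325) and the rack at left. The jaws straddle the carriage. I'll check the grip point in this view.

Run:
```python
from h import *
im=cv2.imread("pics/w1.png")[:,:,::-1].copy()
p=dict(camera_params("wrist")); p["xyz"]=np.array([0.51026344,0.01689481,0.38446468]);p["rotation"]=np.array([2.85238087,0.37062348,0.04811909])
def proj(P):
    d=R.from_rotvec(p["rotation"]).as_matrix().T@(np.array(P)-p["xyz"]); s=d[:2]/d[2]; s=s*(1+p["k1"]*(s@s)); K=p["intrinsics"]; return (K[:2,:2]@s+K[:2,2]).round(1)
for P in [(.5576,-.0522,.125),(.5168,-.0623,.125),(.5416,-.115,.121),(.5376,-.1159,.121)]: print(P,proj(P))
c=cv2.resize(im[190:350,260:420],None,fx=3.7,fy=3.7,interpolation=cv2.INTER_CUBIC)
cv2.imwrite("pics/w1c.png",c[:,:,::-1])
```

```text
(0.5576, -0.0522, 0.125) [360.3 256.4]
(0.5168, -0.0623, 0.125) [302.1 255.5]
(0.5416, -0.115, 0.121) [317.  324.9]
(0.5376, -0.1159, 0.121) [311.7 324.7]
```

View pics/w1c.png

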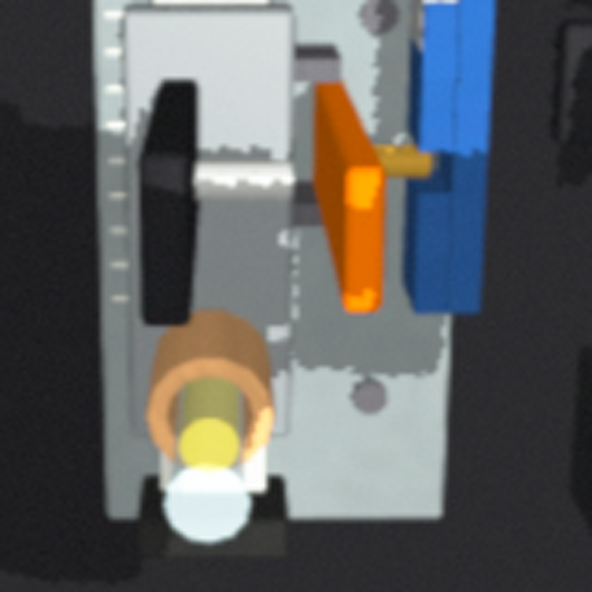

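```bash
python3 -m pendant '-1 0 0 0.035 0; -1 0 0 0.07 0; -1 0 0 0.085 0; -1 0 0 0.085 0; -1 0 0 0.085 0'
```

```text
t: 2.15
eef_pos: [0.529, -0.0521, 0.1375]
tool_rot: [-1.916, -2.489, 0.001]
wrist_force: [-0.7, 0.3, 0.7]
gripper_width: 0.0874
gripper_force: 0.0
```

```bash
python3 -m pendant '-1 -0.006 -0.001 0.02 0; -1 -0.006 -0.001 0.04 0; -1 -0.006 -0.001 0.056 0; -1 -0.006 -0.001 0.056 0; -1 -0.006 -0.001 0.056 0'
```

```text
t: 2.57
eef_pos: [0.5306, -0.0589, 0.0833]
tool_rot: [1.918, 2.486, 0.001]
wrist_force: [0.0, 0.1, -0.2]
gripper_width: 0.0878
gripper_force: 0.0
```

```bash
python3 -m pendant '0 0 0 0 0; 0.1 0 0 0 0; 0.2 0 0 0 0; 1 0 0 0 0; 1 0 0 0 0' 12; python3 -m pendant '1 0 0 0 0; 1 0 0 0 0; 1 0 0 0 0; 1 0 0 0 0; 1 0 0 0 0'
```

```text
t: 2.98
eef_pos: [0.5315, -0.0591, 0.0827]
tool_rot: [1.919, 2.484, 0.004]
wrist_force: [7.6, 1.5, -2.0]
gripper_width: 0.0579
gripper_force: 4.1
t: 3.4
eef_pos: [0.5315, -0.0591, 0.0825]
tool_rot: [1.919, 2.484, 0.004]
wrist_force: [5.5, 1.4, -0.2]
gripper_width: 0.0358
gripper_force: 11.4
```

```bash
python3 -m pendant '1 0 -0.001 0 0; 1 0 -0.001 0 0; 1 0 -0.001 0 0; 1 0 -0.001 0 0'
python3 - <<'E'
from h import *
im=read_camera("wrist");c=cv2.resize(im[180:350,250:430],None,fx=3.3,fy=3.3);cv2.imwrite("pics/w2.png",c[:,:,::-1])
E
```

```text
t: 3.73
eef_pos: [0.5315, -0.0591, 0.0825]
tool_rot: [1.918, 2.483, 0.006]
wrist_force: [9.7, 1.5, -2.0]
gripper_width: 0.0358
gripper_force: 11.2
```

View pics/w2.png

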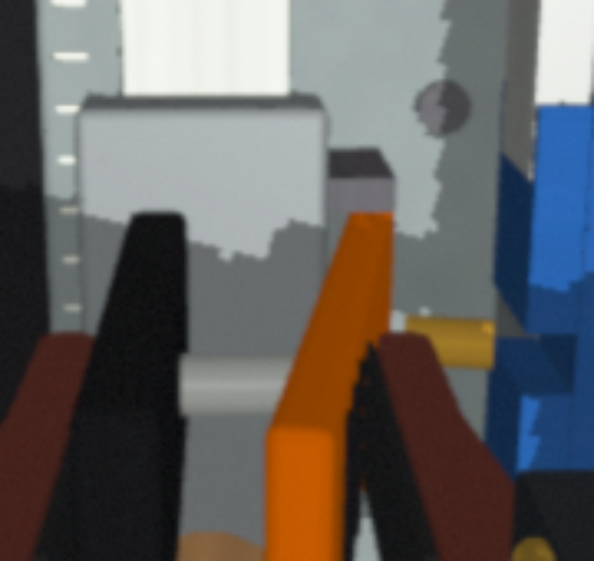

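The picture shows the lever (320,330) squeezed toward the post and the brass pin (450,340) drawn back out of the notch. The wrist force suggests the lever is at its stop, so I'll centre the pinch toward +x.

```bash
python3 -m pendant '1 0 0.001 0 0; 1 0 0.001 0 0; 1 0 0.001 0 0; 1 0 0.001 0 0';  python3 -m pendant '1 0 0.001 0 0; 1 0 0.001 0 0; 1 0 0.001 0 0; 1 0 0.001 0 0'
```

```text
t: 4.12
eef_pos: [0.5315, -0.0591, 0.0825]
tool_rot: [1.919, 2.484, 0.004]
wrist_force: [6.5, 1.1, 0.4]
gripper_width: 0.0357
gripper_force: 11.5
t: 4.45
eef_pos: [0.5316, -0.0591, 0.0824]
tool_rot: [1.92, 2.485, 0.001]
wrist_force: [2.4, 1.3, 4.9]
gripper_width: 0.0359
gripper_force: 11.9
```

```bash
python3 -m pendant '1 0.004 0.0005 0 0; 1 0.012 0.0005 0 0; 1 0.022 0.0005 0 0; 1 0.032 0.0005 0 0; 1 0.04 0.0005 0 0'
```

```text
t: 4.87
eef_pos: [0.5213, -0.0203, 0.0824]
tool_rot: [1.921, 2.485, -0.001]
wrist_force: [0.4, -1.8, 6.1]
gripper_width: 0.0359
gripper_force: 12.0
```

```bash
python3 -m pendant '1 0.01 0 0 0; 1 0.02 0 0 0; 1 0.03 0 0 0; 1 0.04 0 0 0; 1 0.05 0 0 0';python3 -m pendant '1 0.01 0 0 0; 1 0.02 0 0 0; 1 0.03 0 0 0; 1 0.04 0 0 0; 1 0.046 0 0 0';python3 -m pendant '1 0.006 0 0 0; 1 0.011 0 0 0; 1 0.014 0 0 0; 1 0.015 0 0 0; 1 0.015 0 0 0'
python3 - <<'E'
from h import *
print(get_obs()["eef_pos"])
im=read_camera("wrist");cv2.imwrite("pics/w3.png",im[:,:,::-1])
E
```

```text
t: 5.28
eef_pos: [0.5085, 0.0279, 0.0824]
tool_rot: [1.921, 2.485, -0.002]
wrist_force: [-0.9, -2.0, 8.0]
gripper_width: 0.0358
gripper_force: 12.1
t: 5.7
eef_pos: [0.4966, 0.0729, 0.0824]
tool_rot: [1.921, 2.486, -0.002]
wrist_force: [-2.9, -3.1, 7.0]
gripper_width: 0.0363
gripper_force: 12.2
t: 6.12
eef_pos: [0.4928, 0.0872, 0.0824]
tool_rot: [-1.92, -2.486, 0.002]
wrist_force: [-3.8, -0.1, 7.7]
gripper_width: 0.0359
gripper_force: 12.2
[0.49282369 0.08715826 0.08239238]
```

View pics/w3.png

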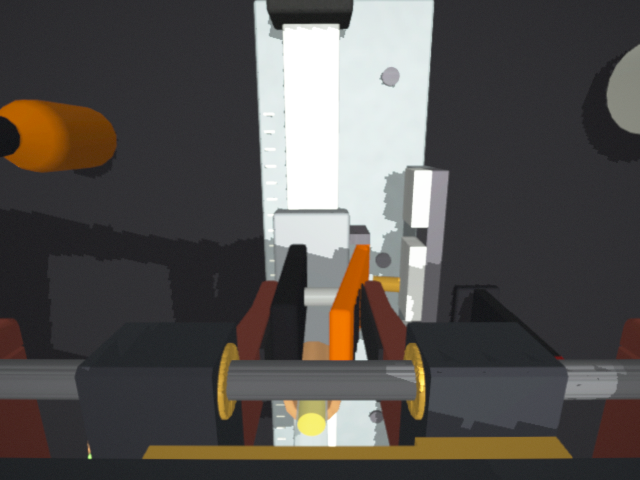

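The carriage has come along by about 151 mm. The pin's tip is at (400,284), the last notch is at about (421,233), and the tube stands in its holder at (312,410). I'll measure the gap from pin to notch.

Run:
```python
from h import *
im=cv2.imread("pics/w3.png")[:,:,::-1].copy();g=cv2.cvtColor(im,cv2.COLOR_RGB2GRAY)
p=camera_params("wrist"); M=R.from_rotvec(get_obs()["tool_rot"]).as_matrix(); Y=M[:,0]; X=M[:,1]
for u in (410,415,420): print(u,g[220:246,u])
print([ (c,s) for c,s in blobs(im[270:300,370:410].copy(),(10,120,80),(28,255,255),10)])
f=lambda u,z:(onz(p,u,z)-p["xyz"])
for n,u,z in [("far",(415,228),.066),("near",(410,239),.066),("pin",(388,283.5),.056),("pin60",(388,283.5),.059)]: w=f(u,z);print(n,(w@X).round(4),(w@Y).round(4))
```

```text
410 [133 134 138 140 140 136 130 106  93  91  91  92  92  91  90  94 117 143
 156 156 152 152 153 154 155 148]
415 [254 254 254 254 254 254 254 211 115  99 100  98 104 106 107 105 110 131
 146 152 153 152 152 155 157 162]
420 [254 254 254 254 254 254 253 202  86  58  61  60  59  59  61  58  58  59
  60  63  78 114 139 151 156 163]
[(array([18.2, 13. ]), array([  3,   6,  27,  16, 304], dtype=int32))]
far 0.0459 -0.04
near 0.0438 -0.0455
pin 0.036 -0.0728
pin60 0.0355 -0.0716
```

Run:
```python
import cv2
im=cv2.imread("pics/w3.png")[155:325,340:460];cv2.imwrite("pics/w3c.png",cv2.resize(im,None,fx=3.5,fy=3.5,interpolation=cv2.INTER_NEAREST))
```

```text
(no output)
```

View pics/w3c.png

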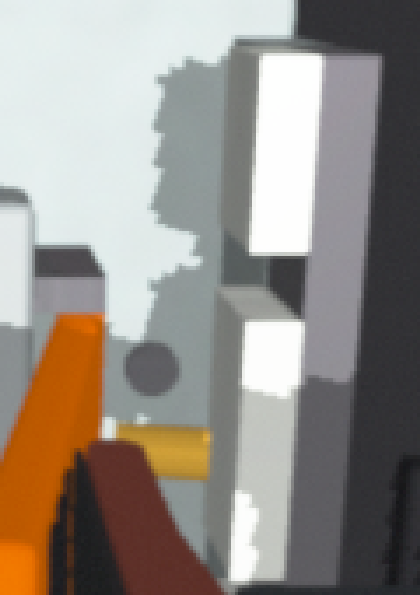

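The notch mouth spans rows 227.3 to 246.4, about 10 mm, and the pin centre is at row 283.5. That leaves about 28 mm to go, to a travel of about 179 mm. I'll move 24 mm, ease the grip, then creep forward.

```bash
python3 -m pendant '1 0.005 -0.0005 0 0; 1 0.011 -0.001 0 0; 1 0.017 -0.001 0 0; 1 0.022 -0.001 0 0; 1 0.024 -0.001 0 0'; python3 -m pendant '1 0 0 0 0; 1 0 0.001 0 0; 1 0 0.002 0 0; 1 0 0.002 0 0; 1 0 0.002 0 0' 4
```

```text
t: 6.58
eef_pos: [0.4866, 0.1103, 0.0824]
tool_rot: [1.92, 2.485, 0.0]
wrist_force: [1.4, -1.1, 5.7]
gripper_width: 0.0361
gripper_force: 11.9
t: 7.0
eef_pos: [0.4891, 0.111, 0.0824]
tool_rot: [1.92, 2.485, 0.003]
wrist_force: [3.7, 1.9, 5.4]
gripper_width: 0.0413
gripper_force: 4.2
```

```bash
python3 -m pendant '1 0.001 0 0 0; 1 0.001 0.0005 0 0; 1 0.002 0.0005 0 0; 1 0.002 0.0005 0 0; 1 0.003 0.0005 0 0'
```

```text
t: 7.42
eef_pos: [0.489, 0.113, 0.0824]
tool_rot: [1.92, 2.483, 0.001]
wrist_force: [5.5, 0.3, 4.7]
gripper_width: 0.0422
gripper_force: 4.2
```

```bash
python3 -m pendant '1 0.001 0 0 0; 1 0.001 0.0005 0 0; 1 0.002 0.001 0 0; 1 0.002 0.001 0 0; 1 0.002 0.001 0 0'
```

```text
t: 7.83
eef_pos: [0.49, 0.1157, 0.0824]
tool_rot: [1.92, 2.483, 0.003]
wrist_force: [7.1, 1.2, 3.2]
gripper_width: 0.0452
gripper_force: 4.1
```

```bash
python3 -m pendant '1 0 0.001 0 0; 1 0 0.002 0 0; 1 0 0.002 0 0; 1 0 0.002 0 0'
```

```text
t: 8.17
eef_pos: [0.4912, 0.1161, 0.0823]
tool_rot: [1.921, 2.484, 0.001]
wrist_force: [4.8, 0.5, 5.6]
gripper_width: 0.0478
gripper_force: 4.0
```

```bash
python3 -m pendant '-1 0 0 0 0; -1 0 0 0 0; -1 0 0 0 0; -1 0 0 0 0; -1 0 0 0 0'
python3 - <<'E'
from h import *
im=read_camera("wrist");cv2.imwrite("pics/w4.png",cv2.resize(im[170:350,250:450],None,fx=3,fy=3)[:,:,::-1])
E
```

```text
t: 8.58
eef_pos: [0.4899, 0.1163, 0.0808]
tool_rot: [-1.92, -2.485, 0.002]
wrist_force: [0.5, 0.6, -0.8]
gripper_width: 0.0774
gripper_force: 0.0
```

View pics/w4.png

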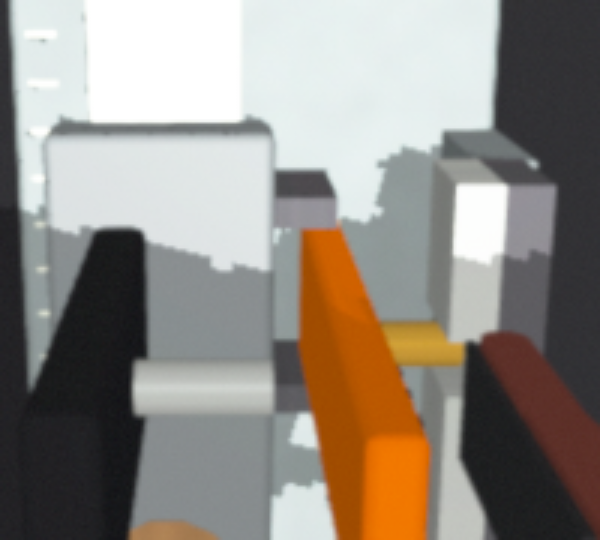

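The brass pin (425,343) passes into the notch between the strip blocks, and the lever (360,380) has sprung back. I'll retreat straight up.

```bash
python3 -m pendant '-1 0 0 0 0; -1 0 0 -0.02 0; -1 0 0 -0.05 0; -1 0 0 -0.085 0; -1 0 0 -0.12 0'; python3 -m pendant '-1 0 0 -0.03 0; -1 0 0 -0.05 0; -1 0 0 -0.06 0; -1 0 0 -0.06 0; -1 0 0 -0.06 0'
python3 - <<'E'
from h import *
im=read_camera("side");cv2.imwrite("pics/s5.png",cv2.resize(im[100:400,150:450],(600,600))[:,:,::-1])
E
```

```text
t: 9.05
eef_pos: [0.4899, 0.1163, 0.2023]
tool_rot: [-1.92, -2.485, 0.002]
wrist_force: [-1.1, 0.3, 0.3]
gripper_width: 0.088
gripper_force: 0.0
t: 9.47
eef_pos: [0.4906, 0.1164, 0.2608]
tool_rot: [-1.921, -2.486, 0.001]
wrist_force: [-0.4, 0.6, -1.1]
gripper_width: 0.088
gripper_force: 0.0
```

View pics/s5.png

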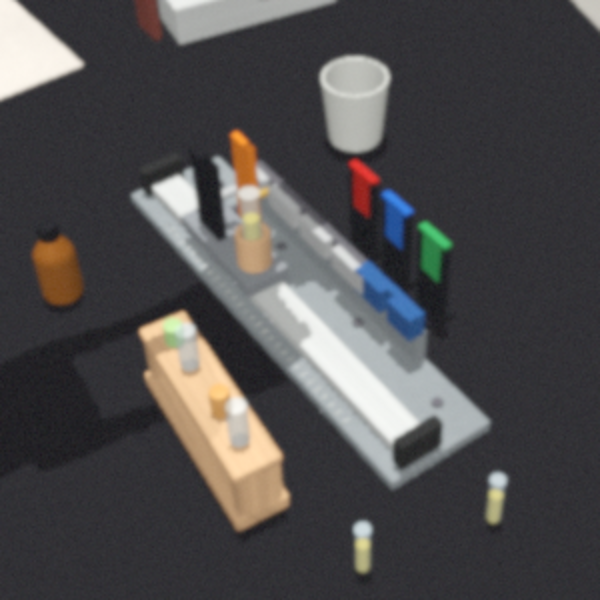

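The side view shows the tube (250,230) standing in its holder at the red filter's station, with the lever upright. The rack, bottle and cup have not moved, and the arm is clear.

```bash
python3 -c "
from station import *
print(job_done())"
```

```text
the job is handed in; nothing more can be done
None
```

I handed the job in at about 9.5 s: in the last pictures the carriage sits at the red filter with the pin in its notch at about 179 mm of travel, the tube is still upright, the bystanders look unmoved, and the arm is clear; no verdict came back.

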